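# Put batteries in the electric pepper mill and snap its cap on

## Robot

A 7-joint arm with a two-finger parallel gripper is mounted at the origin on a cart in front of the work surface, level with it; the furniture and walls round the work are solid. World frame = base frame: x ahead of the robot, y to its left, z up, the work surface at z = 0. Lengths are in m, angles in rad, forces in N, time in s.
With the tool pointing down it reaches from about 0.425 to 0.925 m from the base axis. Payload 6.8 kg.
Tool frame: the origin (TCP) lies on the mounting face of the last link; the fingertips stand 173 mm ahead of it and the grasp point (between the pads) lies 155 mm ahead of it; z points along the fingers, y is the line along which they close (so a half turn about z gives the same grasp; the last joint's range is limited). The gripper opens to 85 mm and grips with 20 to 120 N. Pads are 22 mm wide; open, the fingers measure 114 mm over their backs; the gripper's body (76 mm by 85 mm) begins 54 mm behind the grasp point. The pads swing forward as they close: fully open they stand 13 mm farther back than shut.
Start: joints at [-1.236, 0.477, 0.022, 1.555, -0.011, 1.109, -0.083], TCP at [0.289, 0.61, 0.405] pointing down, gripper open.
Joint ranges: [-2.96, 2.96], [-0.34, 2.1], [-1.41, 1.46], [0.24, 2.44], [-1.37, 4.51], [0.17, 1.92], [-2.96, 2.96]. Speed limits (rad/s): [2.39, 2.39, 3.14, 3.14, 3.14, 3.14, 3.14].

## Interface

Orientations are given as a rotation vector (axis times angle).
In Python, from bench import r gives the robot as it stands.
- The arm moves only by the tool carry_out, never from a script. Its argument "moves" is a list of rows, each a list of 5 numbers: the shift along the tool's x, y, z in m, then the turn about the tool's z in rad, then the finger opening in m, from 0 to 0.0854. In form: [[dx, dy, dz, roll, claw], ...]. A call has exactly 8 rows; each row is the pose to reach, as a shift and turn from the pose commanded when the call began, along the tool's axes at that moment; what a row does not reach only later rows make up. A row lasts 1/10 s, in which the tool goes at most 50 mm and 8.59 degrees, less where a joint would pass 70% of its speed; a pose out of reach is approached as far as the arm can. A call with a gripper value outside its range is refused whole. The fingers move at their own pace and stop on an object; "force" is the grip in N (left out, the last holds). Time passes only in rows, so rows that repeat a pose let the fingers close, or fill a call up. It gives the time, the measured TCP pose, the force, the opening and the grip force at its end, in the units of the state.
- r.get_obs(): the state, without advancing time (a new reading comes with each control period).
- r.grab_frame(name): name is "scene" or "top" or "wrist"; returns the picture (480x640x3 uint8, red, green, blue); there is no depth.
- r.calibration(name): a dict with "fx", "fy", "cx", "cy" (pixels), "rvec" (rotation vector, rad) and "tvec" (3), from world to camera coordinates, as OpenCV has them. Camera axes: x right, y down, z forward; pixel columns grow to the right and rows downward; lengths in m; the calibration is good to about 2 mm. The wrist camera is an equidistant fisheye: a pixel r from the principal point sees the ray r / f radians off the axis. A picture is of the moment at which its call begins: read the wrist's pose just before it. calibration takes no time and is no camera call; for the wrist camera it gives the pose at the moment of the call.
- r.hand_in(): hands the job in; it is judged then, once.
The state is a dict: "clock": time; "joints": joint angles; "qvel": joint speeds; "tau": joint torques, N m; "tcp_pos": TCP position; "orientation": TCP orientation; "contact_force": force on the tool from outside, world axes, zero at the start; "moment": the same for the moment, N m; "grip_width": finger opening in m; "gripper_force": force on a finger pad.
Only numpy, scipy, OpenCV 4.12 (cv2) and the standard library are available. Lean on these libraries where they do the work, as an engineer would, in place of code of your own. Each camera call takes 0.05 s, during which the arm holds its last target. There are 200 camera calls.

## Task

Get the electric pepper mill on the wooden stand ready for use: drop the two AA batteries, nub up, one into each bore in the top of the mill, then push its cap straight down over the neck until it clicks, and keep pressing firmly for about a second after the click so that it seats flush. Then lift the mill by its cap alone, upright, well clear of the stand (about 5 cm), and finish there, still holding it up in the gripper. Leave the spice jar, the salt shaker and the tea carton where they are.

Things in the scene. Friction and masses are not known exactly. Their poses are not given: they have to be found in the camera images.
- stand: round wooden stand lying fixed on the worktop, 112 mm across, with a collar 20 mm high and 88 mm across; origin at the centre of its underside. The mill's foot stands loosely (about 4 mm of play all round) in the collar, on a floor 8 mm above the worktop. Behind the work a wall cabinet hangs 0.55 m above the worktop, its handles from x = 0.54 m on.
- mill: electric pepper mill without its cap, a loose upright steel barrel 69 mm across, 0.26 to 0.38 kg; origin at the centre of its underside, z up. Its flat shoulder is 60 mm above the origin; from there a round grey neck 48 mm across, bevelled at the top, rises to the flat deck at 82 mm with two bores along the mill's x axis. Four spring-loaded steel balls stand 3 mm out of the neck, 8 mm above the shoulder.
- bore0 (a point): centre of the mouth of one bore, in the deck of the mill, on its +x side. Bore 17 mm across, 46 mm deep (a seated battery stands 4.5 mm out of it), 20 mm from the other bore. Either battery may go in either bore.
- bore1 (a point): centre of the mouth of the other bore, on the mill's -x side; same size.
- battery_a_mid (a point): AA battery standing on the worktop nub up: cylinder 14.5 mm across, 50.5 mm tall with its small nub, black with a bare metal top quarter, 24 g. The point is its centre, half-way up; z points to the nub.
- battery_b_mid (a point): the second AA battery, just like the first and standing nub up too; the point is its centre, half-way up.
- cap_grip (a point): the mill's cap, standing rim down on the worktop, 90 g, 66 mm tall: a steel skirt 63 mm across and 34 mm tall, on top of it a black ribbed grip 40 mm across and 31 mm tall. The point is on the axis, half-way up the grip, 50 mm above the cap's rim; z up. Home on the mill the point is 110 mm above the mill's origin (118 mm above the worktop while the mill is in the stand).
- cap: the same cap; origin at the centre of its rim. Fits at any turn; 51 mm wide inside at the bead. Going down, the bead meets the balls 8 mm above its seat, takes a push of 8 to 18 N to pass them, gives way with a click, and the cap is home when its rim rests on the shoulder. Clicked on, it stays on under a pull of 9 N, twice the weight of the mill.
- pepper_jar: bystander: glass spice jar with a dark lid, 44 mm across, 105 mm tall; origin at the centre of its underside.
- salt_shaker: bystander: salt shaker, 44 mm across, 90 mm tall; origin at the centre of its underside.
- tea_box: bystander: tea carton, 52 x 150 x 62 mm, long side along its y axis; origin at the centre of its underside.
Mind the look-alikes: they are no part of the job. Of the things shaped like the stand, the wooden one is meant. What is shaped like the cap but green or turquoise is not meant.

How it is judged:
On the way, in this order (a step that is already met when the one before it is completed fails the run):
1. both batteries stand fully home, nub up, one in each bore ((((horizontal distance between battery_a_mid and bore0 below 0.005 m and z of battery_a_mid in the frame of mill between 0.0555 and 0.0635 m and angle between battery_a_mid's own z axis and vertical below 0.3 rad) and (horizontal distance between battery_b_mid and bore1 below 0.005 m and z of battery_b_mid in the frame of mill between 0.0555 and 0.0635 m and angle between battery_b_mid's own z axis and vertical below 0.3 rad)) or ((horizontal distance between battery_a_mid and bore1 below 0.005 m and z of battery_a_mid in the frame of mill between 0.0555 and 0.0635 m and angle between battery_a_mid's own z axis and vertical below 0.3 rad) and (horizontal distance between battery_b_mid and bore0 below 0.005 m and z of battery_b_mid in the frame of mill between 0.0555 and 0.0635 m and angle between battery_b_mid's own z axis and vertical below 0.3 rad)))), for 0.2 s.
2. the cap is clicked home on the shoulder, both batteries under it, and is still pressed down firmly: the stand carries more than 12 N (mill, batteries and cap together weigh 4 to 5 N) ((((horizontal distance between battery_a_mid and bore0 below 0.005 m and z of battery_a_mid in the frame of mill between 0.0555 and 0.0635 m and angle between battery_a_mid's own z axis and vertical below 0.3 rad) and (horizontal distance between battery_b_mid and bore1 below 0.005 m and z of battery_b_mid in the frame of mill between 0.0555 and 0.0635 m and angle between battery_b_mid's own z axis and vertical below 0.3 rad)) or ((horizontal distance between battery_a_mid and bore1 below 0.005 m and z of battery_a_mid in the frame of mill between 0.0555 and 0.0635 m and angle between battery_a_mid's own z axis and vertical below 0.3 rad) and (horizontal distance between battery_b_mid and bore0 below 0.005 m and z of battery_b_mid in the frame of mill between 0.0555 and 0.0635 m and angle between battery_b_mid's own z axis and vertical below 0.3 rad))) and z of cap_grip in the frame of mill below 0.112 m and horizontal distance between cap_grip and mill below 0.03 m and angle between the z axis of cap_grip and the z axis of mill, either way round below 0.06 rad and contact force between mill and stand above 12 N), for 0.3 s.
At the end, for the whole second after the job is handed in: The mill hangs still and upright (within 0.2 rad) from its cap in the gripper, its underside more than 40 mm above the worktop, touched by nothing but cap and batteries: both batteries home in their own bores, the cap home on the shoulder within 2 mm ((((horizontal distance between battery_a_mid and bore0 below 0.005 m and z of battery_a_mid in the frame of mill between 0.0555 and 0.0635 m and angle between battery_a_mid's own z axis and vertical below 0.3 rad) and (horizontal distance between battery_b_mid and bore1 below 0.005 m and z of battery_b_mid in the frame of mill between 0.0555 and 0.0635 m and angle between battery_b_mid's own z axis and vertical below 0.3 rad)) or ((horizontal distance between battery_a_mid and bore1 below 0.005 m and z of battery_a_mid in the frame of mill between 0.0555 and 0.0635 m and angle between battery_a_mid's own z axis and vertical below 0.3 rad) and (horizontal distance between battery_b_mid and bore0 below 0.005 m and z of battery_b_mid in the frame of mill between 0.0555 and 0.0635 m and angle between battery_b_mid's own z axis and vertical below 0.3 rad))) and z of cap_grip in the frame of mill below 0.112 m and horizontal distance between cap_grip and mill below 0.03 m and angle between the z axis of cap_grip and the z axis of mill, either way round below 0.06 rad and height (world z) of mill above 0.04 m and angle between mill's own z axis and vertical below 0.2 rad and contact force between mill and stand below 0.05 N and contact force between each of the arm, the fingers and mill below 0.05 N and contact force between the fingers and cap above 2 N and linear speed of mill below 0.03 m/s); the arm keeps its last pose, push and grip.
It fails at once if the pepper jar is moved more than 20 mm (distance of pepper_jar from where it was at the start of the episode above 0.02 m).
It fails at once if the salt shaker is moved more than 20 mm (distance of salt_shaker from where it was at the start of the episode above 0.02 m).
It fails at once if the tea box is moved more than 20 mm (distance of tea_box from where it was at the start of the episode above 0.02 m).
It fails at once if the mill is tipped by more than 0.3 rad (angle between mill's own z axis and vertical above 0.3 rad).
It also fails if it takes over 72 s, if anything falls off the work surface, if the arm or the gripper's body presses on something with over 40 N, if the wrist force passes 120 N, or if a joint passes its speed limit or range.

## Working session

There is one attempt and no reset: what is moved stays moved. The work goes in short steps, Python scripts to look and compute and a tool call to move; the robot and the scene stay as the last step left them, time stands still between calls to the robot, and variables do not carry over. Pictures are saved under pics/ and viewed, at most 11 in all, crops included, and the job is handed in when it is done.

Besides the shell and the picture viewer there is one more tool, called after "Request:" by a JSON object that holds its "method" and its "body". carry_out: Moves the arm, as the interface text tells. Its arguments: {"type":"object","properties":{"moves":{"type":"array","items":{"type":"array","items":{"type":"number"}}},"force":{"type":"number"}},"required":["moves"]}

```bash
mkdir -p pics; ls
python3 - <<'E'
from bench import r
import cv2
print(r.get_obs())
for n in("scene","top"):
    print(n,r.calibration(n)); cv2.imwrite(f"pics/{n}0.png",r.grab_frame(n)[:,:,::-1])
print(r.calibration("wrist"))
E
```

```text
pics
{'clock': 0.0, 'joints': array([-1.23610868,  0.47781898,  0.02232234,  1.55643763, -0.01151551,
        1.10930801, -0.08310291]), 'qvel': array([-5.46741172e-04, -3.87091172e-04, -6.70116788e-04,  9.75409106e-05,
       -5.25477886e-04, -1.73515057e-03, -3.20977698e-04]), 'tau': array([-1.73532113e-03, -5.96448684e+01,  1.60688739e+00, -2.81205028e+01,
        1.24119947e-02,  9.28327034e-03, -1.44752698e-05]), 'tcp_pos': array([0.28907555, 0.60966763, 0.40371826]), 'orientation': array([-6.89755068e-01, -3.06463790e+00,  2.86042663e-03]), 'contact_force': array([-0.01643862, -0.25890969,  0.83864145]), 'moment': array([0.01535848, 0.05246167, 0.01675857]), 'gripper_force': 0.0, 'grip_width': 0.08566318556324688}
scene {'fx': 600.3710924001973, 'fy': 600.3710924001973, 'cx': 313.6255115754212, 'cy': 230.99283327715233, 'rvec': array([ 1.96960603, -0.55013659,  0.34157083]), 'tvec': array([-0.44921925,  0.15663552,  1.36919019])}
top {'fx': 497.6943532275104, 'fy': 497.6943532275104, 'cx': 319.66888692396077, 'cy': 246.01181936026077, 'rvec': array([ 2.15260512, -2.15161887,  0.18025281]), 'tvec': array([-0.05952512,  0.49955232,  1.36538231])}
{'fx': 371.64829954431775, 'fy': 371.64829954431775, 'cx': 320.05190169090054, 'cy': 242.66746816398148, 'rvec': array([-2.43848405, -1.54150375, -0.2258533 ]), 'tvec': array([-0.6739895 , -0.03668653,  0.37860881])}
```

View pics/scene0.png

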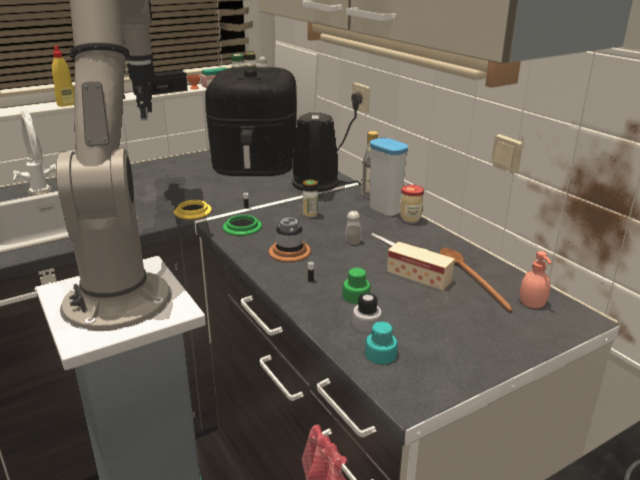

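View pics/top0.png

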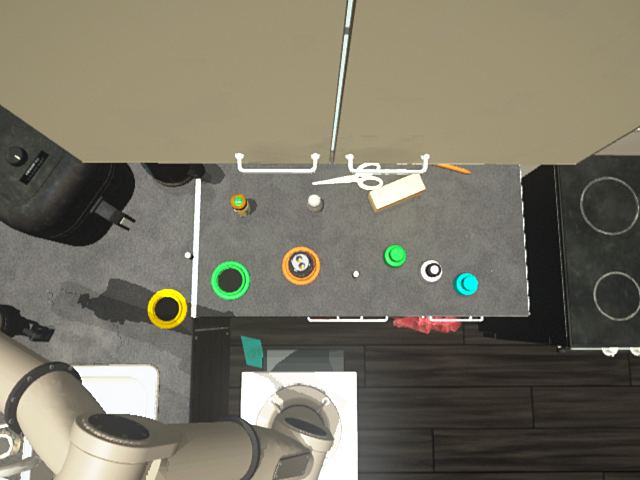

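The scene view shows the mill on a brown wooden stand at (290,249). The other stand-shaped things are a green ring at (242,225) and a yellow ring at (193,210). Brown is the wooden one.
Cap-shaped candidates in the scene view are green (357,287), steel with a black grip (368,312) and turquoise (381,345). I take the steel/black one, at top (431,270). The batteries are at top (355,274) and (187,255), and at scene (310,272) and (246,201).

```bash
cat > h.py <<'E'
import numpy as np, cv2
from bench import r
def ray(c,u,v,fish=False):
    R=cv2.Rodrigues(np.array(c["rvec"]))[0]; x=(u-c["cx"])/c["fx"]; y=(v-c["cy"])/c["fy"]
    if fish:
        t=np.hypot(x,y); s=np.sin(t)/max(t,1e-9); d=np.array([x*s,y*s,np.cos(t)])
    else: d=np.array([x,y,1.])
    return -R.T@np.array(c["tvec"]), R.T@d
def onz(c,u,v,z,fish=False):
    o,d=ray(c,u,v,fish); return o+d*(z-o[2])/d[2]
def proj(c,p):
    return cv2.projectPoints(np.array([p],float),c["rvec"],c["tvec"],np.array([[c["fx"],0,c["cx"]],[0,c["fy"],c["cy"]],[0,0,1]]),None)[0].ravel()
E
python3 - <<'E'
from h import *
c=r.calibration("top"); s=r.calibration("scene")
im=cv2.imread("pics/top0.png"); sc=cv2.imread("pics/scene0.png")
for n,u,v,z in [("mill/stand",301,265.5,.02),("batA",355.5,274,.05),("batB",187.5,255,.05),("cap",431,270,.066),("jar",239,201,.105),("salt",315,201,.09),("tea",397,191,.062),("green",395,256,.066),("turq",467,284,.066)]:
    p=onz(c,u,v,z); print(n,p.round(4),"in scene",proj(s,p).round(1))
a=[cv2.resize(im[v-30:v+30,u-30:u+30],(240,240),interpolation=cv2.INTER_CUBIC) for u,v in((301,265),(355,274),(187,255))]
b=[cv2.resize(i[v-30:v+30,u-30:u+30],(240,240),interpolation=cv2.INTER_CUBIC) for i,u,v in((im,431,270),(sc,368,312),(sc,290,240))]
cv2.imwrite("pics/crop0.png",np.vstack([np.hstack(a),np.hstack(b)]))
E
```

```text
mill/stand [ 0.4463 -0.0066  0.02  ] in scene [289. 246.]
batA [ 0.4194 -0.1585  0.05  ] in scene [310.1 262.9]
batB [0.4719 0.3076 0.05  ] in scene [245.4 193.5]
cap [ 0.4291 -0.3653  0.066 ] in scene [364.7 296.3]
jar [0.6125 0.1606 0.105 ] in scene [310.7 182.9]
salt [ 0.6169 -0.0456  0.09  ] in scene [352.4 212.7]
tea [ 0.6535 -0.2775  0.062 ] in scene [419.9 254.5]
green [ 0.4678 -0.2668  0.066 ] in scene [353.2 271.4]
turq [ 0.3906 -0.4633  0.066 ] in scene [377.9 325.1]
```

View pics/crop0.png

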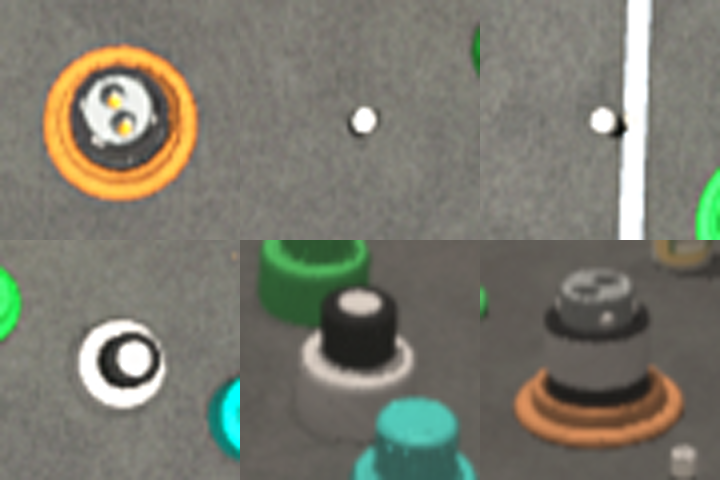

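The crops confirm the choices. The mill sits on the wooden stand, with its bores on a line about 25° from world x (crop (113,99) and (125,125)). The steel/black cap and both nub-up batteries are clear. Next I go to hover over battery B.

```bash
cat >> h.py <<'E'
def go(x,y,z,head=None):
    """print tool-axis shift and roll to bring the TCP (measured) to world x,y,z; head in deg = heading of tool x"""
    o=r.get_obs(); R=cv2.Rodrigues(o["orientation"])[0]; d=R.T@(np.array([x,y,z])-o["tcp_pos"])
    h=np.degrees(np.arctan2(R[1,0],R[0,0])); roll=0 if head is None else -np.radians((head-h+180)%360-180)
    print("t",round(o["clock"],2),"tcp",o["tcp_pos"].round(4),"head",round(h,2),"tilt",R[:,2].round(4),"shift",d.round(4),"roll",round(roll,3))
E
python3 - <<'E'
from h import *
go(.4719,.3076,.30,25)
c=r.calibration("wrist");o,d=ray(c,c["cx"],c["cy"],True);ob=r.get_obs();R=cv2.Rodrigues(ob["orientation"])[0]
print("cam in tool",R.T@(o-ob["tcp_pos"]),"axis",R.T@d)
E
```

```text
t 0.1 tcp [0.2891 0.6097 0.4038] head 154.63 tilt [-6.0e-04 -1.5e-03 -1.0e+00] shift [-0.2946 -0.1945  0.1042] roll 2.262
cam in tool [ 0.07366464 -0.00023671  0.03151901] axis [-2.88540988e-01  2.07504576e-04  9.57467522e-01]
```

Request:
{"method": "carry_out", "body": {"moves": [[-0.037, -0.024, 0.013, 0.15, 0.085], [-0.074, -0.049, 0.026, 0.3, 0.085], [-0.11, -0.073, 0.039, 0.45, 0.085], [-0.147, -0.097, 0.052, 0.6, 0.085], [-0.184, -0.122, 0.065, 0.75, 0.085], [-0.221, -0.146, 0.078, 0.9, 0.085], [-0.258, -0.17, 0.091, 1.05, 0.085], [-0.2946, -0.1945, 0.1042, 1.2, 0.085]]}}

```text
clock: 0.9
tcp_pos: [0.4726, 0.3063, 0.2999]
orientation: [2.306, 2.133, -0.0]
contact_force: [0.3, 0.0, -0.7]
grip_width: 0.0848
gripper_force: 0.0
```

Request:
{"method": "carry_out", "body": {"moves": [[0, 0, 0, 0.15, 0.085], [0, 0, 0, 0.3, 0.085], [0, 0, 0, 0.45, 0.085], [0, 0, 0, 0.6, 0.085], [0, 0, 0, 0.75, 0.085], [0, 0, 0, 0.9, 0.085], [0, 0, 0, 1.06, 0.085], [0, 0, 0, 1.06, 0.085]]}}

```text
clock: 1.7
tcp_pos: [0.4718, 0.3081, 0.3001]
orientation: [3.066, 0.682, -0.001]
contact_force: [-0.1, -0.7, -0.3]
grip_width: 0.0852
gripper_force: 0.0
```

Run:
```python
from h import *
go(.4719,.3076,.30,25)
c=r.calibration("wrist")
im=r.grab_frame("wrist")[:,:,::-1].copy(); cv2.imwrite("pics/w1.png",im)
import json; print({k:np.round(v,5).tolist() for k,v in c.items()})
# direct projection of predicted top
R=cv2.Rodrigues(c["rvec"])[0]; p=R@np.array([.4719,.3076,.0505])+c["tvec"]
t=np.arctan2(np.hypot(p[0],p[1]),p[2]); q=p[:2]/np.hypot(*p[:2])*t*c["fx"]; print("pred",q+[c["cx"],c["cy"]])
```

```text
t 1.7 tcp [0.4718 0.3081 0.3001] head 25.06 tilt [-3.e-04 -9.e-04 -1.e+00] shift [-0.0001  0.0005  0.0001] roll 0.001
{'fx': 371.6483, 'fy': 371.6483, 'cx': 320.0519, 'cy': 242.66747, 'rvec': [-2.43344, 1.54958, 0.22926], 'tvec': [0.07959, 0.52638, 0.4398]}
pred [320.80734791 254.27200645]
```

View pics/w1.png

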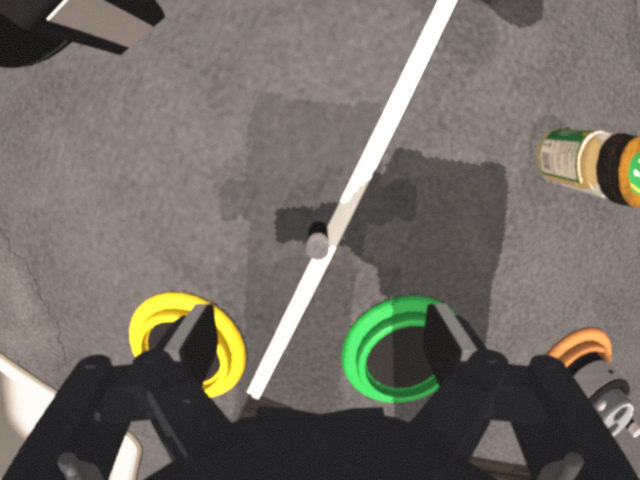

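The wrist view shows the green ring at the bottom and battery B's metal top at about (317,246), near the white strip. I'll locate its top by intensity.

Run:
```python
import cv2
g=cv2.cvtColor(cv2.imread("pics/w1.png"),cv2.COLOR_BGR2GRAY)
print("    "+" ".join(f"{u:3d}" for u in range(302,336,2)))
for v in range(218,266,2): print(v," ".join(f"{x:3d}" for x in g[v,302:336:2]))
```

```text
302 304 306 308 310 312 314 316 318 320 322 324 326 328 330 332 334
218  65  68  67  68  68  64  68  70  72  72  69  71  70  72 107 191 216
220  65  67  65  74  68  70  64  63  64  65  67  66  68  79 151 208 216
222  68  59  66  72  70  61  43  32  39  41  47  60  67 104 190 217 216
224  63  68  72  74  59  40  29  25  17  26  31  40  70 149 210 220 218
226  64  67  72  68  47  29  25  15  31  27  29  24  81 185 216 216 217
228  67  68  69  58  33  21  25  26  25  21  22  23  79 188 219 216 216
230  66  68  68  53  27  25  24  22  27  25  26  23  69 185 218 219 221
232  70  73  66  50  32  32  54  67  77  73  49  27  56 180 218 220 220
234  70  71  67  45  48 100 134 142 150 148 125  82  58 177 221 221 222
236  71  75  64  61 114 150 161 164 165 161 162 143 103 174 218 221 221
238  70  75  67  93 149 160 173 172 170 169 163 161 143 170 218 222 223
240  83  74  79 126 161 168 160 158 164 161 163 165 163 183 217 222 221
242  99  84 105 149 156 155 150 149 154 156 155 164 176 184 218 222 223
244 112 101 124 154 156 154 152 150 151 156 153 155 158 183 221 226 225
246 113 111 131 149 155 154 150 140 145 151 155 149 152 185 235 253 251
248 113 115 138 152 154 155 144 148 150 149 149 152 152 218 254 255 255
250 112 117 138 150 155 151 150 151 154 149 144 149 154 225 255 255 247
252 116 120 134 152 151 151 155 155 152 148 145 151 155 240 255 255 192
254 113 124 131 145 150 151 153 151 149 143 148 154 184 254 255 247 127
256 113 118 117 123 141 153 150 149 149 146 154 181 245 255 255 193 106
258 111 112 114 112 136 207 198 171 168 172 208 251 255 255 249 130 107
260 113 113 110 110 192 253 254 250 249 251 254 255 255 255 200 117 112
262 115 112 111 134 245 255 255 255 255 255 255 255 255 246 134 115 114
264 116 113 116 194 254 255 255 255 255 255 255 255 254 181 111 111 108
```

Run:
```python
from h import *
c=r.calibration("wrist"); p=onz(c,317.2,247,.049,True); print(p)
go(p[0],p[1],.2,25)
```

```text
[0.47483253 0.31142856 0.049     ]
t 1.75 tcp [0.4718 0.3081 0.3002] head 25.27 tilt [-3.e-04 -8.e-04 -1.e+00] shift [ 0.0042 -0.0017  0.1002] roll 0.005
```

Request:
{"method": "carry_out", "body": {"moves": [[0.004, -0.002, 0.0, 0, 0.035], [0.004, -0.002, 0.02, 0, 0.035], [0.004, -0.002, 0.04, 0, 0.035], [0.004, -0.002, 0.06, 0, 0.035], [0.004, -0.002, 0.08, 0, 0.035], [0.004, -0.002, 0.095, 0, 0.035], [0.004, -0.002, 0.105, 0, 0.035], [0.004, -0.002, 0.105, 0, 0.035]]}}

```text
clock: 2.55
tcp_pos: [0.4746, 0.3113, 0.1944]
orientation: [3.065, 0.685, -0.003]
contact_force: [-0.5, -0.2, 0.7]
grip_width: 0.035
gripper_force: 0.0
```

Run:
```python
from h import *
go(.4748,.3114,.195,25)
cv2.imwrite("pics/w2.png",r.grab_frame("wrist")[:,:,::-1])
```

```text
t 2.55 tcp [0.4746 0.3113 0.1944] head 25.18 tilt [-0.0016 -0.0011 -1.    ] shift [ 0.0002 -0.     -0.0006] roll 0.003
```

View pics/w2.png

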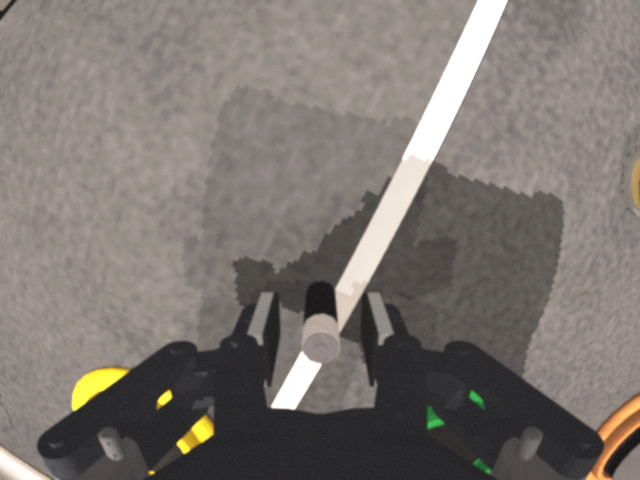

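The battery top, at (321,347), is centred between the pads at columns 275 and 367. I'll close and lift.

Request:
{"method": "carry_out", "body": {"moves": [[0, 0, 0, 0, 0.02], [0, 0, 0, 0, 0.01], [0, 0, 0, 0, 0.01], [0, 0, 0, 0, 0.01], [0, 0, 0, 0, 0.01], [0, 0, -0.02, 0, 0.01], [0, 0, -0.06, 0, 0.01], [0, 0, -0.11, 0, 0.01]], "force": 30}}

```text
clock: 3.4
tcp_pos: [0.4739, 0.3111, 0.3052]
orientation: [3.064, 0.683, -0.006]
contact_force: [0.7, 1.9, 0.2]
grip_width: 0.0135
gripper_force: 29.3
```

Run:
```python
from h import *
c=r.calibration("top")
for u,v in((299.25,259.75),(302.25,266.25),(300.75,262.5)): print(onz(c,u,v,.09))
go(.41,.0,.36,25)
```

```text
[ 0.45412807 -0.00317188  0.09      ]
[ 0.43649515 -0.0113453   0.09      ]
[ 0.44666081 -0.00725589  0.09      ]
t 3.4 tcp [0.4739 0.3111 0.3052] head 25.15 tilt [-0.0031 -0.0031 -1.    ] shift [-0.1903  0.2546 -0.0537] roll 0.003
```

Request:
{"method": "carry_out", "body": {"moves": [[-0.02, 0.034, -0.025, 0, 0.01], [-0.043, 0.074, -0.025, 0, 0.01], [-0.067, 0.116, -0.025, 0, 0.01], [-0.091, 0.158, -0.025, 0, 0.01], [-0.115, 0.2, -0.025, 0, 0.01], [-0.138, 0.24, -0.025, 0, 0.01], [-0.16, 0.2766, -0.025, 0, 0.01], [-0.16, 0.2766, -0.025, 0, 0.01]]}}

```text
clock: 4.2
tcp_pos: [0.446, -0.0124, 0.3307]
orientation: [3.069, 0.67, -0.001]
contact_force: [-0.1, 0.9, 0.2]
grip_width: 0.0135
gripper_force: 29.4
```

Run:
```python
from h import *
# bias check of earlier picture: battery top at (321,347), TCP .4746 .3113 .1944
o=r.get_obs(); c=r.calibration("wrist"); R=cv2.Rodrigues(o["orientation"])[0]
cv2.imwrite("pics/w3.png",r.grab_frame("wrist")[:,:,::-1])
def tool(u,v,dz):
    a,d=ray(c,u,v,True); a=R.T@(a-o["tcp_pos"]); d=R.T@d; return (a+d*(dz-a[2])/d[2]).round(4)
print("w2 battery in tool",tool(321,347,.1944-.049),"w1",tool(317.2,247,.251))
go(.4467,-.0073,.33,25)
im=cv2.imread("pics/w3.png"); cv2.imwrite("pics/w3c.png",cv2.resize(im[180:400,200:440],(720,660)[:2],interpolation=cv2.INTER_CUBIC)[:600])
```

```text
w2 battery in tool [-0.0002  0.0003  0.1454] w1 [ 0.0044 -0.0018  0.251 ]
t 4.25 tcp [ 0.4468 -0.0096  0.3306] head 24.8 tilt [-1.e-04  3.e-04 -1.e+00] shift [ 0.0009 -0.0021  0.0006] roll -0.004
```

View pics/w3c.png

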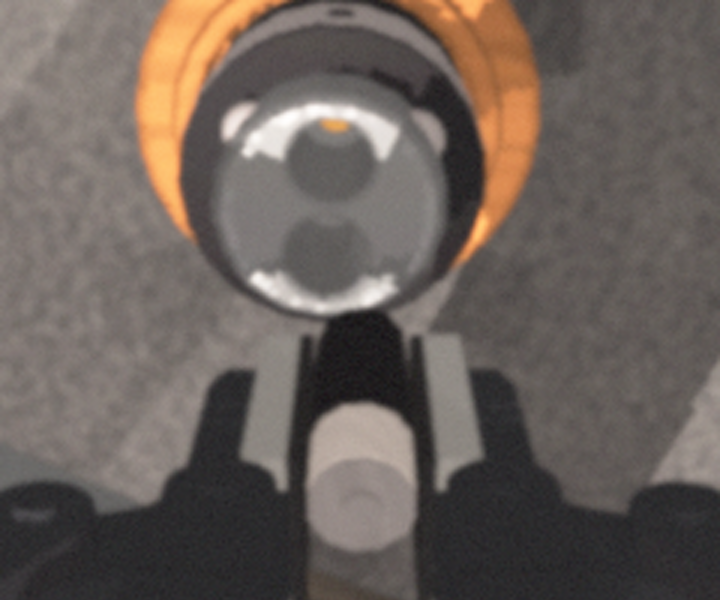

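The crop shows the deck with bores at crop (331,163) and (327,258). The held battery's top is at (361,508). I'll refine this numerically on a settled frame.

```bash
cat >> h.py <<'E'
def tool(u,v,dz,o,c):
    R=cv2.Rodrigues(o["orientation"])[0]
    a,d=ray(c,u,v,True); a=R.T@(a-o["tcp_pos"]); d=R.T@d; return (a+d*(dz-a[2])/d[2])
def px(t,o,c):
    R=cv2.Rodrigues(o["orientation"])[0]; w=o["tcp_pos"]+R@np.array(t)
    p=cv2.Rodrigues(c["rvec"])[0]@w+c["tvec"]; t=np.arctan2(np.hypot(p[0],p[1]),p[2])
    return p[:2]/np.hypot(p[0],p[1])*t*c["fx"]+[c["cx"],c["cy"]]
E
python3 - <<'E'
from h import *
o=r.get_obs(); c=r.calibration("wrist"); im=r.grab_frame("wrist")[:,:,::-1].copy(); cv2.imwrite("pics/w4.png",im)
g=cv2.cvtColor(im,cv2.COLOR_RGB2GRAY)
go(.4467,-.0073,.33,25)
print(o["tcp_pos"],o["qvel"].round(3))
big=cv2.resize(g,None,fx=4,fy=4,interpolation=cv2.INTER_CUBIC)[840:1160,1100:1400]
for a in (10,14,18):
  h=cv2.HoughCircles(cv2.GaussianBlur(big,(0,0),3),cv2.HOUGH_GRADIENT,1.5,60,param1=60,param2=a,minRadius=48,maxRadius=64)
  if h is not None: print(a,[((x+1100)/4,(y+840)/4,q/4) for x,y,q in h[0]][:6])
print("    "+" ".join(f"{u:3d}" for u in range(286,336,2)))
for v in range(208,290,3): print(v," ".join(f"{x:3d}" for x in g[v,286:336:2]))
E
```

```text
t 4.3 tcp [ 0.4472 -0.0077  0.3306] head 24.98 tilt [ 1.e-04  6.e-04 -1.e+00] shift [-0.0003 -0.0006  0.0006] roll -0.0
[ 0.44675238 -0.00962199  0.3306421 ] [-0.048  0.016 -0.055 -0.024 -0.016 -0.001 -0.023]
10 [(np.float32(314.1875), np.float32(237.1875), np.float32(14.9625)), (np.float32(289.4375), np.float32(229.6875), np.float32(12.975)), (np.float32(290.1875), np.float32(283.6875), np.float32(12.8625)), (np.float32(326.5625), np.float32(268.3125), np.float32(15.375)), (np.float32(304.4375), np.float32(269.8125), np.float32(15.7875)), (np.float32(301.4375), np.float32(218.4375), np.float32(14.925))]
14 [(np.float32(314.9375), np.float32(237.5625), np.float32(14.9625)), (np.float32(289.0625), np.float32(229.3125), np.float32(12.525)), (np.float32(289.0625), np.float32(284.4375), np.float32(14.0625)), (np.float32(304.4375), np.float32(269.8125), np.float32(15.7875)), (np.float32(340.8125), np.float32(232.6875), np.float32(13.3875))]
18 [(np.float32(314.9375), np.float32(237.5625), np.float32(14.9625)), (np.float32(289.0625), np.float32(229.3125), np.float32(12.525)), (np.float32(2
[... 2503 characters left out ...]
 101  91  88  91  90  93  89  91  92  91  93  95 100 103 131 123 108 101 105
274 182 201 204 203 203 194 159 118  91  88  91  90  90  93  91  90  93  95  98 118 163 190 178 123 103
277 115 158 189 200 203 203 193 157 130 104  94  94  90  90  95  92  94 104 133 165 186 198 193 176 153
280  69  77 105 146 185 222 219 204 183 158 137 123 103  99 108 113 132 149 169 190 217 233 245 243 219
283 116  98  80  69  95 142 181 213 202 205 200 188 191 153 101  76  66  58  65 107 158 184 162 119  83
286 130 121 117 118 107  81  76  85 102 128 148 145 121  66  26  26  26  27  29  29  33  34  45  81 108
289 131 130 130 126 124 121 117 109 108 108  89  51  31  29  30  29  25  28  33  21  28  30  32  65 118
```

```bash
cat >> h.py <<'E'
def bores(g,roi,th=111):
    u0,v0,u1,v1=roi; big=cv2.GaussianBlur(cv2.resize(g[v0:v1,u0:u1],None,fx=4,fy=4,interpolation=cv2.INTER_CUBIC),(0,0),3)
    m=cv2.morphologyEx((big<th).astype(np.uint8),cv2.MORPH_OPEN,cv2.getStructuringElement(cv2.MORPH_ELLIPSE,(41,41)))
    n,l,s,ce=cv2.connectedComponentsWithStats(m)
    out=[]
    for i in range(1,n):
        k=max(cv2.findContours((l==i).astype(np.uint8),0,2)[0],key=cv2.contourArea)
        if cv2.contourArea(k)<2000: continue
        (x,y),(a,b),t=cv2.fitEllipse(k); out.append(np.round([u0+x/4,v0+y/4,a/8,b/8],2))
    return out
E
python3 - <<'E'
from h import *
o=r.get_obs(); c=r.calibration("wrist"); im=r.grab_frame("wrist")[:,:,::-1].copy(); cv2.imwrite("pics/w5.png",im)
g=cv2.cvtColor(im,cv2.COLOR_BGR2GRAY) if 0 else cv2.cvtColor(im,cv2.COLOR_BGR2GRAY)
print(o["tcp_pos"],o["qvel"].round(3))
for b in bores(g,(280,205,350,284)): print(b,tool(b[0],b[1],o["tcp_pos"][2]-.09,o,c))
print("bat top px",px((0,0,.146),o,c),"bottom",px((0,0,.195),o,c), "w/ radius",px((.007,0,.195),o,c),px((.0,0.00725,.195),o,c))
big=cv2.resize(im[200:380,210:430],(720,590),interpolation=cv2.INTER_CUBIC); cv2.imwrite("pics/w5c.png",big)
E
```

```text
[ 0.44722999 -0.00770001  0.33058355] [-0.036  0.013 -0.033 -0.015 -0.005  0.001 -0.004]
[311.74 214.29  20.9   29.82] [ 0.02737615 -0.00485723  0.24058355]
[317.32 241.38  10.81  15.49] [ 0.01110515 -0.00168847  0.24058355]
[315.28 269.82  12.68  14.32] [-0.0067552  -0.00296969  0.24058355]
bat top px [320.14348788 345.66022511] bottom [320.18494484 290.59735003] w/ radius [320.17660328 277.14326264] [335.2559065  290.56507605]
```

View pics/w5c.png

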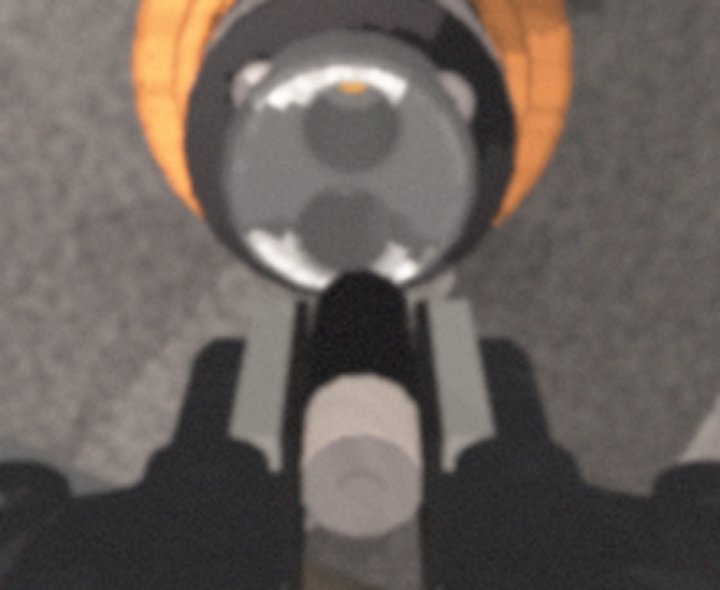

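Run:
```python
from h import *
im=cv2.imread("pics/w5.png"); g=cv2.cvtColor(im,cv2.COLOR_BGR2GRAY)
print("col",[(v,int(g[v,318:323].mean())) for v in range(274,292)])
print("tops",[(v,int(g[v,318:323].mean())) for v in list(range(310,322))+list(range(355,370))])
for v in(284,286,288,292,300,310): print(v,g[v,300:342:1].tolist())
print("b0 col",[(v,int(g[v,313:322].mean())) for v in range(220,276,1)])
for v in(238,242,262,266,270): print(v,[(u,int(g[v-1:v+2,u].mean())) for u in list(range(298,308))+list(range(324,336))])
```

```text
col [(274, 94), (275, 95), (276, 94), (277, 95), (278, 96), (279, 94), (280, 94), (281, 86), (282, 68), (283, 44), (284, 30), (285, 28), (286, 30), (287, 29), (288, 28), (289, 29), (290, 29), (291, 29)]
tops [(310, 27), (311, 28), (312, 35), (313, 57), (314, 104), (315, 148), (316, 167), (317, 174), (318, 176), (319, 176), (320, 176), (321, 177), (355, 143), (356, 144), (357, 141), (358, 139), (359, 140), (360, 138), (361, 138), (362, 132), (363, 115), (364, 96), (365, 85), (366, 83), (367, 80), (368, 81), (369, 82)]
284 [229, 239, 241, 239, 233, 227, 214, 200, 191, 182, 164, 136, 104, 75, 52, 35, 31, 30, 30, 29, 34, 29, 32, 36, 44, 61, 85, 107, 132, 160, 194, 222, 232, 231, 211, 178, 139, 108, 91, 77, 73, 73]
286 [142, 162, 182, 199, 208, 208, 213, 221, 215, 181, 132, 86, 52, 34, 28, 27, 33, 30, 36, 29, 28, 29, 30, 28, 31, 31, 30, 36, 41, 70, 105, 128, 126, 111, 94, 80, 77, 78, 82, 93, 96, 107]
288 [81, 88, 91, 97, 105, 111, 121, 124, 111, 82, 47, 32, 32, 30, 31, 29, 30, 29, 31, 32, 27, 26, 26, 29, 31, 27, 24, 25, 30, 36, 37, 45, 58, 75, 93, 105, 116, 114, 120, 125, 123, 128]
292 [8
[... 1768 characters left out ...]
305, 96), (306, 93), (307, 93), (324, 101), (325, 104), (326, 106), (327, 110), (328, 116), (329, 120), (330, 123), (331, 123), (332, 124), (333, 123), (334, 124), (335, 124)]
266 [(298, 118), (299, 117), (300, 112), (301, 101), (302, 94), (303, 92), (304, 91), (305, 92), (306, 92), (307, 92), (324, 102), (325, 101), (326, 104), (327, 105), (328, 106), (329, 104), (330, 105), (331, 106), (332, 110), (333, 111), (334, 115), (335, 117)]
270 [(298, 135), (299, 123), (300, 109), (301, 99), (302, 95), (303, 91), (304, 92), (305, 91), (306, 91), (307, 93), (324, 102), (325, 104), (326, 104), (327, 107), (328, 105), (329, 105), (330, 101), (331, 104), (332, 105), (333, 105), (334, 108), (335, 109)]
```

Run:
```python
from h import *
from scipy.optimize import least_squares
o=r.get_obs(); c=r.calibration("wrist")
f=lambda x,z,t: np.array([px((x-.00725*np.cos(t),0,z),o,c)[1]-363.2, px((x+.00725+t*.01263,0,z+.01263),o,c)[1]-314, px((x+.00725+t*.049,0,z+.049),o,c)[1]-282.7])
print("nominal res",f(0,.1454,0))
print("xz",least_squares(lambda p:f(p[0],p[1],0),[0,.145],x_scale=.001).x, least_squares(lambda p:f(p[0],p[1],0),[0,.145],x_scale=.001).fun)
s=least_squares(lambda p:f(p[0],.1454,p[1]),[0,0],x_scale=.001);print("x,tilt",s.x,s.fun)
s=least_squares(lambda p:f(*p),[0,.145,0],x_scale=.001);print("all",s.x,s.fun)
for n,u,v in(("b0",317.2,239.2),("b1",315.2,270.5)): print(n,tool(u,v,o["tcp_pos"][2]-.09,o,c))
print(o["tcp_pos"])
```

```text
nominal res [-0.37680617 -1.13316884 -5.52152213]
xz [-0.0056427   0.15361734] [-0.73815812  1.7677973  -1.24507285]
x,tilt [-3.46854985e-06 -5.61443050e-02] [-0.39409425  0.50673206 -0.15863843]
all [ 0.00229498  0.14189443 -0.07441557] [-5.68434189e-14  0.00000000e+00  5.68434189e-14]
b0 [ 0.01248782 -0.00174483  0.24051286]
b1 [-0.00713817 -0.00301032  0.24051286]
[ 0.44749748 -0.0065082   0.33051286]
```

Run:
```python
from h import *
o=r.get_obs(); c=r.calibration("wrist"); im=r.grab_frame("wrist")[:,:,::-1].copy(); cv2.imwrite("pics/w6.png",im)
g=[cv2.resize(cv2.cvtColor(i,cv2.COLOR_BGR2GRAY),None,fx=4,fy=4,interpolation=cv2.INTER_CUBIC) for i in(cv2.imread("pics/w5.png"),im)]
t=g[0][210*4:255*4,295*4:338*4]; m=cv2.matchTemplate(g[1],t,cv2.TM_CCOEFF_NORMED); _,q,_,l=cv2.minMaxLoc(m)
du,dv=l[0]/4-295,l[1]/4-210; print(q,du,dv,o["tcp_pos"],o["qvel"].round(3))
for n,u,v in(("b0",317.2,239.2),("b1",315.2,270.5)): print(n,tool(u+du,v+dv,o["tcp_pos"][2]-.09,o,c))
```

```text
0.9738171696662903 0.75 1.0 [ 0.44749748 -0.0065082   0.33051286] [-0.024  0.007 -0.019 -0.009  0.     0.001 -0.001]
b0 [ 0.01187693 -0.00130694  0.24051286]
b1 [-0.00778469 -0.00256155  0.24051286]
```

Request:
{"method": "carry_out", "body": {"moves": [[-0.003, -0.001, 0.01, 0, 0.01], [-0.006, -0.002, 0.02, 0, 0.01], [-0.006, -0.002, 0.03, 0, 0.01], [-0.006, -0.002, 0.035, 0, 0.01], [-0.006, -0.002, 0.035, 0, 0.01], [-0.006, -0.002, 0.035, 0, 0.01], [-0.006, -0.002, 0.035, 0, 0.01], [-0.006, -0.002, 0.035, 0, 0.01]]}}

```text
clock: 5.2
tcp_pos: [0.4414, -0.0077, 0.2958]
orientation: [-3.066, -0.684, -0.001]
contact_force: [-0.1, 0.2, -0.5]
grip_width: 0.0136
gripper_force: 29.4
```

Run:
```python
from h import *
go(.4412,-.0069,.264,25)
o=r.get_obs(); c=r.calibration("wrist"); im=r.grab_frame("wrist")[:,:,::-1].copy(); cv2.imwrite("pics/w7.png",im)
print(o["qvel"].round(3))
R=cv2.Rodrigues(o["orientation"])[0]
for w in((.4577,-.0005,.09),(.4394,-.0077,.09)):
    p=R.T@(np.array(w)-o["tcp_pos"]); print("pred bore",px(p,o,c),[px(p+np.array(d)*.0085,o,c).round(1) for d in((1,0,0),(-1,0,0),(0,1,0),(0,-1,0))])
cv2.imwrite("pics/w7c.png",cv2.resize(im[200:380,210:430],(720,590),interpolation=cv2.INTER_CUBIC))
```

```text
t 5.2 tcp [ 0.4414 -0.0077  0.2958] head 25.14 tilt [ 8.e-04  3.e-04 -1.e+00] shift [ 0.0001 -0.0008  0.0318] roll 0.002
[-0.001 -0.001  0.     0.001 -0.002 -0.001  0.   ]
pred bore [320.95555865 248.86431612] [array([321. , 232.2]), array([321. , 265.1]), array([338.2, 248.9]), array([303.7, 248.9])]
pred bore [318.49115971 285.51873998] [array([318.5, 270. ]), array([318.5, 300.5]), array([335.2, 285.5]), array([301.8, 285.5])]
```

View pics/w7c.png

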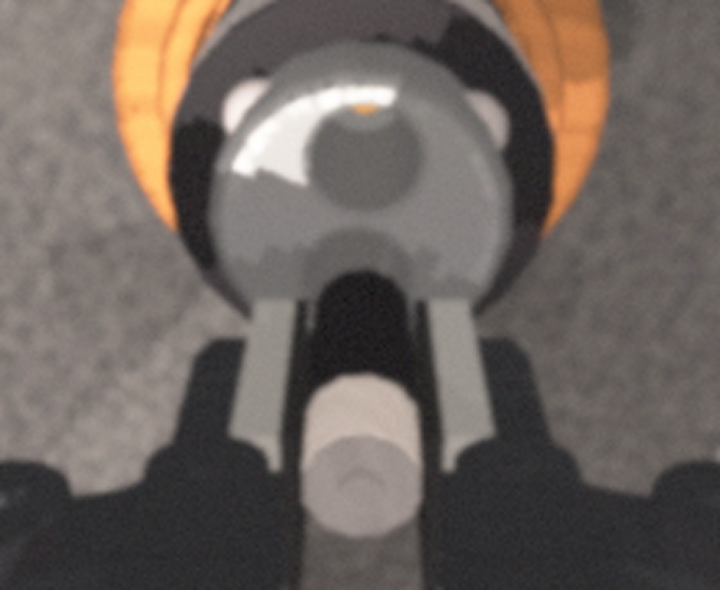

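Bore1's far edge is at crop row 227, directly beneath the battery, and it lines up. I'll lower slowly.

Request:
{"method": "carry_out", "body": {"moves": [[0.0005, 0, 0.003, 0, 0.01], [0.0005, 0, 0.005, 0, 0.01], [0.0005, 0, 0.007, 0, 0.01], [0.0005, 0, 0.009, 0, 0.01], [0.0005, 0, 0.011, 0, 0.01], [0.0005, 0, 0.013, 0, 0.01], [0.0005, 0, 0.014, 0, 0.01], [0.0005, 0, 0.014, 0, 0.01]]}}

```text
clock: 6.05
tcp_pos: [0.4416, -0.0075, 0.2814]
orientation: [3.066, 0.684, -0.0]
contact_force: [0.8, -0.3, -1.1]
grip_width: 0.0135
gripper_force: 29.4
```

Request:
{"method": "carry_out", "body": {"moves": [[0, 0, 0.003, 0, 0.01], [0, 0, 0.006, 0, 0.01], [0, 0, 0.009, 0, 0.01], [0, 0, 0.012, 0, 0.01], [0, 0, 0.014, 0, 0.01], [0, 0, 0.016, 0, 0.01], [0, 0, 0.016, 0, 0.01], [0, 0, 0.016, 0, 0.01]]}}

```text
clock: 6.85
tcp_pos: [0.4417, -0.0075, 0.2655]
orientation: [3.066, 0.684, -0.0]
contact_force: [0.2, -0.7, -0.5]
grip_width: 0.0133
gripper_force: 29.4
```

Run:
```python
from h import *
o=r.get_obs(); c=r.calibration("wrist"); im=r.grab_frame("wrist")[:,:,::-1].copy(); cv2.imwrite("pics/w8.png",im)
g=cv2.cvtColor(im,cv2.COLOR_BGR2GRAY)
print([(v,int(g[v,318:323].mean())) for v in list(range(280,330,2))+list(range(340,372,2))])
```

```text
[(280, 102), (282, 102), (284, 103), (286, 101), (288, 108), (290, 120), (292, 113), (294, 99), (296, 54), (298, 32), (300, 31), (302, 29), (304, 33), (306, 30), (308, 32), (310, 32), (312, 36), (314, 110), (316, 176), (318, 185), (320, 186), (322, 185), (324, 183), (326, 183), (328, 186), (340, 149), (342, 144), (344, 137), (346, 146), (348, 149), (350, 149), (352, 150), (354, 149), (356, 150), (358, 146), (360, 146), (362, 139), (364, 103), (366, 89), (368, 91), (370, 93)]
```

The battery is inside the bore: black is visible only from row 296 down and the top hasn't moved. I'll release and lift.

Request:
{"method": "carry_out", "body": {"moves": [[0, 0, 0, 0, 0.02], [0, 0, 0, 0, 0.024], [0, 0, 0, 0, 0.028], [0, 0, 0, 0, 0.028], [0, 0, -0.01, 0, 0.028], [0, 0, -0.03, 0, 0.035], [0, 0, -0.05, 0, 0.035], [0, 0, -0.065, 0, 0.035]]}}

```text
clock: 7.7
tcp_pos: [0.4418, -0.0077, 0.332]
orientation: [3.066, 0.683, 0.002]
contact_force: [0.7, -0.1, -0.2]
grip_width: 0.0348
gripper_force: 0.0
```

Run:
```python
from h import *
o=r.get_obs(); c=r.calibration("wrist"); im=r.grab_frame("wrist")[:,:,::-1].copy(); cv2.imwrite("pics/w9.png",im)
R=cv2.Rodrigues(o["orientation"])[0]
for w in((.4577,-.0005,.09),(.4394,-.0077,.0945),(.4394,-.0077,.136)):
    print(px(R.T@(np.array(w)-o["tcp_pos"]),o,c))
g=cv2.cvtColor(im,cv2.COLOR_BGR2GRAY)
for v in range(222,300,4): print(v,g[v,294:346:3].tolist())
go(.4223,-.1547,.30,25)
```

```text
[320.38256154 230.69665414]
[318.29228032 264.81066516]
[317.87984839 294.16959307]
222 [244, 254, 246, 229, 218, 132, 117, 127, 130, 130, 127, 118, 101, 166, 142, 128, 136, 128]
226 [252, 234, 230, 227, 159, 94, 95, 98, 105, 109, 105, 96, 92, 92, 117, 127, 125, 139]
230 [197, 206, 229, 223, 134, 94, 92, 97, 98, 99, 95, 95, 97, 89, 114, 125, 125, 128]
234 [125, 168, 225, 225, 134, 93, 92, 97, 95, 97, 95, 94, 91, 97, 119, 126, 128, 126]
238 [126, 132, 208, 225, 136, 105, 95, 97, 96, 96, 96, 95, 96, 109, 121, 128, 125, 125]
242 [124, 126, 167, 170, 125, 119, 114, 99, 100, 95, 98, 104, 115, 123, 124, 125, 125, 125]
246 [124, 124, 125, 126, 123, 126, 127, 121, 121, 118, 122, 120, 126, 126, 123, 124, 127, 125]
250 [125, 124, 126, 126, 125, 119, 140, 168, 172, 169, 156, 123, 124, 128, 124, 125, 128, 123]
254 [126, 122, 123, 122, 108, 137, 178, 182, 173, 180, 187, 179, 135, 121, 127, 126, 125, 125]
258 [123, 122, 124, 119, 96, 164, 173, 165, 163, 170, 171, 170, 174, 112, 122, 123, 121, 123]
262 [125, 125, 125, 111, 96, 169, 167, 163, 163, 163, 162, 165, 168, 116, 124, 124, 124, 124]
266 [11
[... 248 characters left out ...]
2, 111, 122, 108, 91, 75]
278 [110, 82, 75, 139, 174, 224, 238, 231, 228, 226, 183, 231, 182, 115, 85, 74, 85, 102]
282 [123, 130, 122, 99, 88, 73, 79, 90, 103, 97, 90, 88, 81, 93, 115, 125, 125, 138]
286 [132, 127, 124, 122, 126, 130, 131, 141, 130, 128, 143, 141, 132, 139, 142, 139, 136, 137]
290 [127, 128, 128, 128, 130, 135, 136, 125, 127, 133, 137, 129, 133, 138, 140, 131, 147, 113]
294 [138, 131, 127, 131, 126, 136, 133, 126, 135, 135, 125, 131, 135, 137, 138, 139, 130, 87]
298 [137, 135, 137, 136, 126, 122, 125, 129, 129, 137, 137, 137, 135, 135, 138, 141, 119, 91]
t 7.75 tcp [ 0.4426 -0.008   0.3337] head 25.08 tilt [ 0.0038  0.0012 -1.    ] shift [-0.0807  0.1243  0.0334] roll 0.001
```

Battery B is seated: its disc is at (319.5,262), matching the seated height. Next is battery A.

Request:
{"method": "carry_out", "body": {"moves": [[-0.02, 0.031, 0, 0, 0.05], [-0.04, 0.062, 0, 0, 0.05], [-0.06, 0.093, 0.015, 0, 0.05], [-0.081, 0.124, 0.033, 0, 0.05], [-0.081, 0.124, 0.033, 0, 0.05], [-0.081, 0.124, 0.033, 0, 0.05], [-0.081, 0.124, 0.033, 0, 0.05], [-0.081, 0.124, 0.033, 0, 0.05]]}}

```text
clock: 8.55
tcp_pos: [0.4216, -0.1529, 0.2978]
orientation: [-3.065, -0.688, -0.001]
contact_force: [-0.2, -0.8, -0.3]
grip_width: 0.0502
gripper_force: 0.0
```

Run:
```python
from h import *
o=r.get_obs(); c=r.calibration("wrist"); im=r.grab_frame("wrist")[:,:,::-1].copy(); cv2.imwrite("pics/w10.png",im)
g=cv2.cvtColor(im,cv2.COLOR_BGR2GRAY); print(o["tcp_pos"],o["qvel"].round(3))
print("    "+" ".join(f"{u:3d}" for u in range(296,346,2)))
for v in range(220,276,2): print(v," ".join(f"{x:3d}" for x in g[v,296:346:2]))
```

```text
[ 0.42160887 -0.15285387  0.2978282 ] [ 0.    -0.    -0.     0.001 -0.002 -0.001  0.002]
    296 298 300 302 304 306 308 310 312 314 316 318 320 322 324 326 328 330 332 334 336 338 340 342 344
220  69  66  62  65  63  62  70  63  64  64  60  60  64  70  67  68  71  66  66  66  69  71  70  68  71
222  67  68  62  61  63  66  63  64  62  65  62  58  61  65  70  69  67  69  69  71  71  69  71  70  68
224  66  68  65  64  64  67  66  65  68  63  59  59  63  69  68  66  66  67  68  71  68  68  69  67  68
226  70  68  67  67  69  72  68  67  67  66  61  62  69  67  66  65  61  64  66  64  71  68  67  66  68
228  69  66  66  63  63  70  71  66  68  61  62  63  69  67  69  66  65  66  65  67  67  68  64  70  71
230  65  66  65  64  66  64  68  69  66  63  65  67  65  55  48  38  48  52  60  65  67  69  67  68  69
232  67  70  66  65  62  60  63  65  65  63  64  65  48  31  25  25  25  26  40  59  62  69  67  68  66
234  67  68  65  67  64  62  66  70  70  68  62  48  27  21  24  28  23  25  27  46  65  66  63  67  66
236  68  69  72  67  62  60  65  72  71  71  65  38  20  20  20  25  24  26
[... 1304 characters left out ...]
  73  70  68  74 112 143 143 146 142 146 147 147 149 146 147 124  83  77  75
264  67  69  72  75  73  73  70  69  72  75  94 133 146 143 140 146 144 145 144 149 145 102  79  80  73
266  71  69  74  73  77  77  71  70  74  79  78 100 136 138 146 147 143 144 146 144 125  87  73  72  75
268  73  71  76  77  76  74  70  67  68  75  72  74 101 112 130 137 138 136 130 105  86  78  74  74  78
270  71  69  69  75  74  72  67  64  74  74  72  74  73  82 102 114 105  96  86  77  79  77  78  77  75
272  67  70  64  69  73  73  72  73  75  70  70  71  73  71  75  78  74  70  75  75  75  78  78  77  75
274  75  71  66  69  77  77  77  81  79  77  72  74  71  69  70  75  76  75  76  76  79  77  76  73  71
```

Run:
```python
from h import *
o=r.get_obs(); c=r.calibration("wrist"); print(tool(327.2,258.8,o["tcp_pos"][2]-.049,o,c)); go(.4216,-.1529,.1944)
```

```text
[-0.00258365  0.00434521  0.24881274]
t 8.6 tcp [ 0.4216 -0.1529  0.2978] head 25.29 tilt [ 8.e-04  5.e-04 -1.e+00] shift [-1.000e-04  0.000e+00  1.034e-01] roll 0
```

Request:
{"method": "carry_out", "body": {"moves": [[-0.0025, 0.0045, 0.0, 0, 0.035], [-0.0025, 0.0045, 0.025, 0, 0.035], [-0.0025, 0.0045, 0.045, 0, 0.035], [-0.0025, 0.0045, 0.065, 0, 0.035], [-0.0025, 0.0045, 0.085, 0, 0.035], [-0.0025, 0.0045, 0.0985, 0, 0.035], [-0.0025, 0.0045, 0.1035, 0, 0.035], [-0.0025, 0.0045, 0.1035, 0, 0.035]]}}

```text
clock: 9.4
tcp_pos: [0.4207, -0.1592, 0.1938]
orientation: [-3.066, -0.684, 0.001]
contact_force: [0.3, -0.2, -0.3]
grip_width: 0.0349
gripper_force: 0.0
```

Request:
{"method": "carry_out", "body": {"moves": [[0, 0, 0, 0, 0.022], [0, 0, 0, 0, 0.01], [0, 0, 0, 0, 0.01], [0, 0, 0, 0, 0.01], [0, 0, 0, 0, 0.01], [0, 0, 0, 0, 0.01], [0, 0, -0.003, 0, 0.01], [0, 0, -0.01, 0, 0.01]], "force": 30}}

```text
clock: 10.2
tcp_pos: [0.4204, -0.1592, 0.2041]
orientation: [-3.066, -0.684, 0.001]
contact_force: [0.3, -0.1, -0.3]
grip_width: 0.0135
gripper_force: 30.2
```

Run:
```python
from h import *
go(.4577,-.0005,.33,25)
```

```text
t 10.2 tcp [ 0.4204 -0.1592  0.2041] head 25.14 tilt [-1.e-03  2.e-04 -1.e+00] shift [ 0.1011 -0.1279 -0.1259] roll 0.002
```

Request:
{"method": "carry_out", "body": {"moves": [[0, 0, -0.02, 0, 0.01], [0, 0, -0.055, 0, 0.01], [0, 0, -0.095, 0, 0.01], [0.02, -0.026, -0.12, 0, 0.01], [0.045, -0.057, -0.126, 0, 0.01], [0.07, -0.088, -0.126, 0, 0.01], [0.09, -0.115, -0.126, 0, 0.01], [0.101, -0.128, -0.126, 0, 0.01]]}}

```text
clock: 11.0
tcp_pos: [0.4579, 0.0026, 0.3304]
orientation: [-3.064, -0.689, -0.001]
contact_force: [0.8, -0.5, -0.8]
grip_width: 0.0136
gripper_force: 30.2
```

Request:
{"method": "carry_out", "body": {"moves": [[0, 0, 0.005, 0, 0.01], [0, 0, 0.02, 0, 0.01], [0, 0, 0.035, 0, 0.01], [0, 0, 0.035, 0, 0.01], [0, 0, 0.035, 0, 0.01], [0, 0, 0.035, 0, 0.01], [0, 0, 0.035, 0, 0.01], [0, 0, 0.035, 0, 0.01]]}}

```text
clock: 11.8
tcp_pos: [0.4579, -0.0006, 0.2954]
orientation: [-3.066, -0.683, -0.001]
contact_force: [-0.2, 0.1, -0.5]
grip_width: 0.0135
gripper_force: 30.2
```

Run:
```python
from h import *
o=r.get_obs(); c=r.calibration("wrist"); im=r.grab_frame("wrist")[:,:,::-1].copy(); cv2.imwrite("pics/w11.png",im)
g=cv2.cvtColor(im,cv2.COLOR_BGR2GRAY); print(o["tcp_pos"],o["qvel"].round(3))
go(.4577,-.0005,.295,25)
R=cv2.Rodrigues(o["orientation"])[0]; p=R.T@(np.array((.4577,-.0005,.09))-o["tcp_pos"]); print(p,"pred bore",px(p,o,c),[px(p+np.array(d)*.0085,o,c).round(1) for d in((1,0,0),(-1,0,0),(0,1,0),(0,-1,0))])
print("nominal bottom far edge",px((.00725,0,.1944),o,c),"top near edge",px((-.00725,0,.1454),o,c))
print("col",[(v,int(g[v,318:323].mean())) for v in list(range(262,322,2))+list(range(356,370,2))])
cv2.imwrite("pics/w11c.png",cv2.resize(im[200:380,210:430],(720,590),interpolation=cv2.INTER_CUBIC))
```

```text
[ 0.45786015 -0.00057177  0.29544134] [ 0.     0.002 -0.003  0.002 -0.001 -0.001  0.001]
t 11.85 tcp [ 0.4579 -0.0005  0.2954] head 25.14 tilt [ 7.e-04  3.e-04 -1.e+00] shift [-0.0001 -0.0001  0.0004] roll 0.002
[-3.04489544e-04 -1.32045566e-04  2.05441148e-01] pred bore [319.94816432 282.78440907] [array([319.9, 267.1]), array([320. , 297.9]), array([336.7, 282.8]), array([303.2, 282.8])]
nominal bottom far edge [320.19439878 277.19135707] top near edge [320.17708502 362.83282146]
col [(262, 131), (264, 134), (266, 114), (268, 99), (270, 97), (272, 97), (274, 97), (276, 97), (278, 78), (280, 38), (282, 33), (284, 31), (286, 30), (288, 33), (290, 30), (292, 29), (294, 30), (296, 30), (298, 29), (300, 32), (302, 31), (304, 30), (306, 33), (308, 34), (310, 98), (312, 174), (314, 184), (316, 180), (318, 178), (320, 180), (356, 147), (358, 148), (360, 128), (362, 93), (364, 89), (366, 92), (368, 91)]
```

View pics/w11c.png

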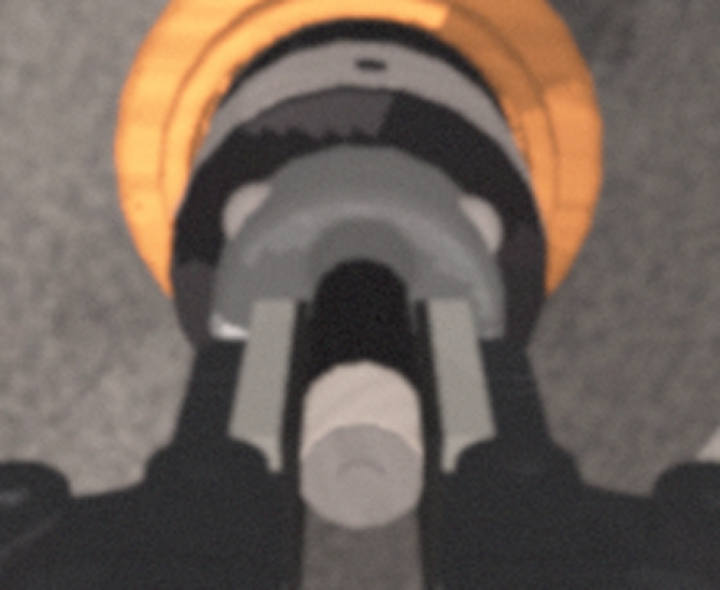

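Bore0's far edge is at crop row 217, centred around the held battery at column 360. I'll lower.

Request:
{"method": "carry_out", "body": {"moves": [[0.0006, 0, 0.003, 0, 0.01], [0.0006, 0, 0.005, 0, 0.01], [0.0006, 0, 0.007, 0, 0.01], [0.0006, 0, 0.009, 0, 0.01], [0.0006, 0, 0.011, 0, 0.01], [0.0006, 0, 0.013, 0, 0.01], [0.0006, 0, 0.015, 0, 0.01], [0.0006, 0, 0.015, 0, 0.01]]}}

```text
clock: 12.65
tcp_pos: [0.4582, -0.0002, 0.2797]
orientation: [-3.066, -0.684, 0.001]
contact_force: [-0.1, -1.1, 0.7]
grip_width: 0.0135
gripper_force: 30.2
```

Request:
{"method": "carry_out", "body": {"moves": [[0, 0, 0.002, 0, 0.01], [0, 0, 0.005, 0, 0.01], [0, 0, 0.008, 0, 0.01], [0, 0, 0.01, 0, 0.01], [0, 0, 0.012, 0, 0.01], [0, 0, 0.013, 0, 0.01], [0, 0, 0.013, 0, 0.01], [0, 0, 0.013, 0, 0.01]]}}

```text
clock: 13.45
tcp_pos: [0.4583, -0.0003, 0.267]
orientation: [3.066, 0.684, 0.0]
contact_force: [-0.3, -0.2, -0.4]
grip_width: 0.0135
gripper_force: 30.2
```

Run:
```python
from h import *
im=r.grab_frame("wrist")[:,:,::-1].copy(); cv2.imwrite("pics/w12.png",im)
g=cv2.cvtColor(im,cv2.COLOR_BGR2GRAY)
print([(v,int(g[v,318:323].mean())) for v in list(range(280,330,2))+list(range(350,372,2))])
```

```text
[(280, 111), (282, 116), (284, 123), (286, 141), (288, 135), (290, 87), (292, 37), (294, 31), (296, 31), (298, 29), (300, 33), (302, 32), (304, 31), (306, 30), (308, 34), (310, 99), (312, 175), (314, 184), (316, 181), (318, 178), (320, 180), (322, 184), (324, 185), (326, 184), (328, 185), (350, 149), (352, 149), (354, 149), (356, 149), (358, 150), (360, 162), (362, 147), (364, 149), (366, 130), (368, 93), (370, 91)]
```

Request:
{"method": "carry_out", "body": {"moves": [[0, 0, 0, 0, 0.02], [0, 0, 0, 0, 0.024], [0, 0, 0, 0, 0.028], [0, 0, 0, 0, 0.028], [0, 0, -0.01, 0, 0.028], [0, 0, -0.03, 0, 0.035], [0, 0, -0.05, 0, 0.035], [0, 0, -0.065, 0, 0.035]]}}

```text
clock: 14.3
tcp_pos: [0.4585, -0.0005, 0.3336]
orientation: [-3.066, -0.683, -0.002]
contact_force: [0.3, -1.0, -0.5]
grip_width: 0.0346
gripper_force: 0.0
```

Run:
```python
from h import *
c0=r.calibration("top"); print("cap top cam", onz(c0,431.5,270.7,.034)+[.0029,.0038,0], onz(c0,434,269.5,.065)+[.0029,.0038,0])
o=r.get_obs(); c=r.calibration("wrist"); im=r.grab_frame("wrist")[:,:,::-1].copy(); cv2.imwrite("pics/w13.png",im)
g=cv2.cvtColor(im,cv2.COLOR_BGR2GRAY)
R=cv2.Rodrigues(o["orientation"])[0]
for w in((.4577,-.0005,.0935),(.4394,-.0077,.0935)): print(px(R.T@(np.array(w)-o["tcp_pos"]),o,c))
m=cv2.inRange(g,150,200)[230:330,290:350]; 
for v in range(236,306,4): print(v,g[v,294:346:3].tolist())
go(.432,-.3615,.33,25); print(o["qvel"].round(3))
```

```text
cap top cam [ 0.43328433 -0.37068164  0.034     ] [ 0.43350515 -0.37013359  0.065     ]
[319.56657042 260.9767819 ]
[317.57485507 291.06005273]
236 [59, 84, 96, 99, 107, 103, 101, 98, 98, 100, 94, 96, 94, 97, 96, 93, 68, 37]
240 [135, 100, 99, 104, 110, 107, 113, 117, 115, 110, 110, 109, 105, 104, 100, 99, 94, 86]
244 [100, 103, 107, 121, 131, 133, 130, 130, 131, 135, 127, 128, 129, 126, 113, 107, 96, 107]
248 [108, 119, 125, 123, 124, 123, 156, 184, 177, 176, 177, 160, 118, 125, 136, 128, 112, 105]
252 [130, 130, 124, 122, 122, 168, 176, 164, 162, 168, 168, 180, 121, 109, 121, 124, 133, 121]
256 [126, 123, 124, 123, 127, 168, 171, 159, 155, 161, 169, 163, 135, 96, 120, 122, 121, 129]
260 [120, 119, 122, 120, 125, 168, 158, 163, 164, 168, 168, 167, 139, 99, 122, 124, 122, 124]
264 [118, 123, 129, 183, 116, 164, 166, 166, 168, 160, 165, 165, 109, 110, 119, 124, 123, 118]
268 [103, 108, 174, 198, 142, 112, 133, 159, 162, 144, 145, 111, 111, 116, 121, 116, 107, 103]
272 [153, 190, 201, 203, 203, 201, 174, 138, 119, 147, 109, 104, 110, 120, 124, 130, 126, 135]
276 [203, 203, 202, 205, 20
[... 199 characters left out ...]
37, 245, 245, 247, 244, 218, 168, 223, 228, 164, 142, 141]
288 [203, 200, 199, 146, 111, 222, 247, 226, 222, 222, 229, 249, 221, 209, 225, 154, 143, 146]
292 [241, 206, 198, 160, 108, 243, 246, 245, 245, 245, 252, 253, 241, 217, 227, 207, 174, 163]
296 [216, 237, 218, 192, 144, 163, 242, 246, 245, 246, 254, 252, 217, 226, 231, 240, 221, 120]
300 [91, 118, 189, 229, 216, 187, 161, 221, 246, 240, 234, 219, 238, 248, 250, 185, 94, 76]
304 [127, 122, 107, 111, 154, 183, 218, 227, 235, 231, 232, 214, 182, 125, 82, 77, 88, 92]
t 14.35 tcp [ 0.4592 -0.0007  0.3352] head 25.08 tilt [ 0.0038  0.0012 -1.    ] shift [-0.1776  0.3152  0.0047] roll 0.001
[-0.243 -0.287  0.205 -0.12   0.32   0.322 -0.288]
```

Both discs are at seated height and size. Next is the cap.

Request:
{"method": "carry_out", "body": {"moves": [[-0.02, 0.036, 0, 0, 0.065], [-0.043, 0.078, 0, 0, 0.065], [-0.067, 0.121, 0, 0, 0.065], [-0.091, 0.164, 0, 0, 0.065], [-0.115, 0.207, 0, 0, 0.065], [-0.139, 0.251, 0, 0, 0.065], [-0.162, 0.292, 0.01, 0, 0.065], [-0.18, 0.324, 0.015, 0, 0.065]]}}

```text
clock: 15.15
tcp_pos: [0.432, -0.3728, 0.3168]
orientation: [3.066, 0.681, -0.001]
contact_force: [0.3, -0.2, -0.0]
grip_width: 0.0648
gripper_force: 0.0
```

Request:
{"method": "carry_out", "body": {"moves": [[0, 0, 0, 0, 0.065], [0, 0, 0, 0, 0.065], [0, 0, 0, 0, 0.065], [0, 0, 0, 0, 0.065], [0, 0, 0, 0, 0.065], [0, 0, 0, 0, 0.065], [0, 0, 0, 0, 0.065], [0, 0, 0, 0, 0.065]]}}

```text
clock: 15.95
tcp_pos: [0.4331, -0.3698, 0.3171]
orientation: [-3.066, -0.684, -0.0]
contact_force: [0.0, 0.9, 0.1]
grip_width: 0.0647
gripper_force: 0.0
```

Run:
```python
from h import *
o=r.get_obs(); c=r.calibration("wrist"); im=r.grab_frame("wrist")[:,:,::-1].copy(); cv2.imwrite("pics/w14.png",im)
print(o["tcp_pos"],o["qvel"].round(3))
R=cv2.Rodrigues(o["orientation"])[0]
print("pred",px(R.T@(np.array((.4334,-.3704,.066))-o["tcp_pos"]),o,c))
g=cv2.cvtColor(im,cv2.COLOR_BGR2GRAY); m=(g<60).astype(np.uint8)
roi=g[190:320,250:390]
for v in range(190,320,5): print(v,g[v,250:390:6].tolist())
```

```text
[ 0.43309667 -0.3697783   0.31705132] [ 0.004  0.001 -0.002 -0.002  0.    -0.    -0.001]
pred [321.32892058 253.67301606]
190 [86, 85, 86, 83, 79, 87, 86, 79, 82, 79, 82, 78, 87, 89, 87, 87, 85, 81, 87, 87, 83, 82, 85, 88]
195 [89, 89, 81, 83, 86, 89, 86, 91, 81, 91, 132, 141, 141, 142, 135, 93, 88, 85, 86, 85, 80, 82, 81, 85]
200 [81, 85, 87, 84, 86, 82, 87, 85, 108, 142, 145, 148, 148, 144, 143, 140, 124, 82, 82, 87, 90, 84, 81, 84]
205 [81, 87, 80, 82, 80, 88, 89, 94, 145, 149, 178, 196, 204, 199, 184, 153, 141, 104, 88, 77, 86, 91, 87, 80]
210 [83, 87, 82, 83, 83, 86, 90, 138, 161, 193, 201, 205, 204, 206, 204, 198, 176, 143, 87, 80, 81, 100, 101, 85]
215 [92, 77, 87, 84, 79, 84, 101, 153, 192, 195, 203, 195, 189, 199, 203, 200, 195, 171, 118, 82, 95, 107, 102, 101]
220 [90, 94, 100, 97, 96, 86, 144, 190, 196, 190, 149, 73, 41, 56, 137, 186, 195, 191, 155, 96, 104, 105, 107, 97]
225 [92, 102, 98, 100, 107, 98, 162, 184, 189, 135, 30, 36, 28, 32, 34, 73, 185, 186, 177, 111, 98, 103, 103, 97]
230 [99, 99, 100, 101, 100, 120, 183, 186, 146, 36, 30, 42, 37, 39, 35, 39, 88, 185, 185, 
[... 1337 characters left out ...]
 150, 143, 148, 149, 152, 150, 143, 142, 138, 137, 138, 131, 146, 134, 119]
295 [139, 146, 140, 147, 152, 141, 136, 144, 151, 153, 140, 144, 145, 148, 138, 140, 142, 152, 150, 147, 133, 137, 120, 120]
300 [137, 130, 138, 148, 155, 141, 147, 151, 157, 140, 156, 152, 144, 150, 145, 146, 148, 150, 161, 153, 147, 123, 120, 111]
305 [131, 139, 148, 151, 143, 136, 147, 150, 154, 142, 159, 156, 151, 154, 147, 138, 142, 152, 146, 154, 152, 118, 117, 112]
310 [141, 142, 140, 139, 144, 138, 140, 145, 150, 155, 146, 156, 150, 144, 145, 141, 163, 146, 156, 160, 155, 121, 120, 140]
315 [133, 139, 135, 141, 146, 141, 148, 137, 155, 145, 144, 143, 144, 143, 151, 135, 148, 151, 153, 150, 138, 122, 132, 193]
```

Run:
```python
from h import *
o=r.get_obs(); c=r.calibration("wrist"); g=cv2.cvtColor(cv2.imread("pics/w14.png"),cv2.COLOR_BGR2GRAY)
n,l,s,ce=cv2.connectedComponentsWithStats((g>110).astype(np.uint8),connectivity=4); i=l[259,324]; print(s[i],ce[i])
p=tool(*ce[i],o["tcp_pos"][2]-.066,o,c); print(p)
n,l,s,ce=cv2.connectedComponentsWithStats((g<75).astype(np.uint8),connectivity=4); i=l[235,315]; print(s[i],ce[i], px(p+[0,.02,0],o,c),px(p-[0,.02,0],o,c),px(p-[.02,0,0],o,c))
```

```text
[306 242  35  33 903] [323.27574751 258.04208195]
[-0.00284356  0.00191201  0.25101777]
[ 294  219   59   66 2115] [322.643026   249.04349882] [355.16975307 257.98092074] [291.33887047 258.02766366] [323.20716599 287.36577864]
```

Request:
{"method": "carry_out", "body": {"moves": [[-0.003, 0.0018, 0.01, 0, 0.065], [-0.003, 0.0018, 0.03, 0, 0.065], [-0.003, 0.0018, 0.05, 0, 0.065], [-0.003, 0.0018, 0.07, 0, 0.065], [-0.003, 0.0018, 0.09, 0, 0.065], [-0.003, 0.0018, 0.105, 0, 0.065], [-0.003, 0.0018, 0.111, 0, 0.065], [-0.003, 0.0018, 0.111, 0, 0.065]]}}

```text
clock: 16.8
tcp_pos: [0.4307, -0.3729, 0.2052]
orientation: [-3.066, -0.683, 0.002]
contact_force: [-0.2, -0.2, 0.0]
grip_width: 0.0649
gripper_force: 0.0
```

Request:
{"method": "carry_out", "body": {"moves": [[0, 0, 0, 0, 0.055], [0, 0, 0, 0, 0.045], [0, 0, 0, 0, 0.035], [0, 0, 0, 0, 0.03], [0, 0, 0, 0, 0.03], [0, 0, 0, 0, 0.03], [0, 0, 0, 0, 0.03], [0, 0, 0, 0, 0.03]], "force": 80}}

```text
clock: 17.6
tcp_pos: [0.4313, -0.3732, 0.2072]
orientation: [3.065, 0.684, 0.002]
contact_force: [-1.1, 0.6, 4.7]
grip_width: 0.0384
gripper_force: 79.8
```

Run:
```python
from h import *
go(.4488,-.0043,.35,25)
im=r.grab_frame("wrist")[:,:,::-1].copy(); cv2.imwrite("pics/w15.png",im)
```

```text
t 17.6 tcp [ 0.4313 -0.3732  0.2072] head 25.15 tilt [ 1.7e-03 -7.0e-04 -1.0e+00] shift [ 0.1727 -0.3263 -0.1431] roll 0.003
```

Request:
{"method": "carry_out", "body": {"moves": [[0, 0, -0.01, 0, 0.03], [0, 0, -0.03, 0, 0.03], [0, 0, -0.06, 0, 0.03], [0, 0, -0.1, 0, 0.03], [0.01, -0.02, -0.13, 0, 0.03], [0.026, -0.05, -0.143, 0, 0.03], [0.046, -0.087, -0.143, 0, 0.03], [0.068, -0.128, -0.143, 0, 0.03]]}}

```text
clock: 18.45
tcp_pos: [0.4379, -0.2276, 0.3503]
orientation: [3.066, 0.68, 0.004]
contact_force: [1.3, 0.5, -0.6]
grip_width: 0.0385
gripper_force: 80.4
```

Request:
{"method": "carry_out", "body": {"moves": [[0.02, -0.038, 0, 0, 0.03], [0.041, -0.077, 0, 0, 0.03], [0.062, -0.117, 0, 0, 0.03], [0.083, -0.157, 0, 0, 0.03], [0.099, -0.187, 0, 0, 0.03], [0.105, -0.198, 0, 0, 0.03], [0.105, -0.198, 0, 0, 0.03], [0.105, -0.198, 0, 0, 0.03]]}}

```text
clock: 19.25
tcp_pos: [0.449, -0.0055, 0.3493]
orientation: [3.066, 0.682, 0.0]
contact_force: [-0.8, -0.9, -0.6]
grip_width: 0.0379
gripper_force: 80.4
```

Request:
{"method": "carry_out", "body": {"moves": [[0, 0, 0.01, 0, 0.03], [0, 0, 0.02, 0, 0.03], [0, 0, 0.03, 0, 0.03], [0, 0, 0.03, 0, 0.03], [0, 0, 0.03, 0, 0.03], [0, 0, 0.03, 0, 0.03], [0, 0, 0.03, 0, 0.03], [0, 0, 0.03, 0, 0.03]]}}

```text
clock: 20.05
tcp_pos: [0.4492, -0.0042, 0.3192]
orientation: [-3.066, -0.684, -0.001]
contact_force: [0.6, -0.3, -0.2]
grip_width: 0.0381
gripper_force: 80.4
```

Run:
```python
from h import *
go(.4488,-.0043,.31,25)
o=r.get_obs(); c=r.calibration("wrist"); im=r.grab_frame("wrist")[:,:,::-1].copy(); cv2.imwrite("pics/w16.png",im)
print(px((0,0,.1412),o,c),o["qvel"].round(3))
g=cv2.cvtColor(im,cv2.COLOR_BGR2GRAY)
print([(v,int(g[v,318:323].mean())) for v in range(230,400,3)])
n,l,s,ce=cv2.connectedComponentsWithStats((g>110).astype(np.uint8),connectivity=4); i=l[350,320]; print(s[i],ce[i],tool(*ce[i],.1412,o,c))
cv2.imwrite("pics/w16c.png",im[150:450,120:520].repeat(1,0))
t=r.grab_frame("scene")[:,:,::-1]; cv2.imwrite("pics/s2.png",t)
```

```text
t 20.05 tcp [ 0.4492 -0.0042  0.3192] head 25.16 tilt [ 5.e-04  3.e-04 -1.e+00] shift [-0.0004 -0.0001  0.0092] roll 0.003
[320.06960989 352.99628905] [ 0.     0.001 -0.     0.     0.     0.    -0.001]
[(230, 135), (233, 138), (236, 139), (239, 150), (242, 171), (245, 189), (248, 230), (251, 210), (254, 186), (257, 183), (260, 185), (263, 184), (266, 179), (269, 157), (272, 109), (275, 29), (278, 29), (281, 28), (284, 30), (287, 31), (290, 30), (293, 30), (296, 31), (299, 31), (302, 34), (305, 35), (308, 42), (311, 42), (314, 34), (317, 32), (320, 34), (323, 34), (326, 63), (329, 142), (332, 143), (335, 145), (338, 143), (341, 145), (344, 146), (347, 144), (350, 144), (353, 144), (356, 139), (359, 140), (362, 142), (365, 143), (368, 141), (371, 142), (374, 141), (377, 82), (380, 30), (383, 33), (386, 34), (389, 32), (392, 60), (395, 76), (398, 75)]
[ 291  328   60   49 2331] [320.01801802 351.66194766] [ 5.68897976e-04 -1.75497444e-05  1.41200000e-01]
```

View pics/w16c.png

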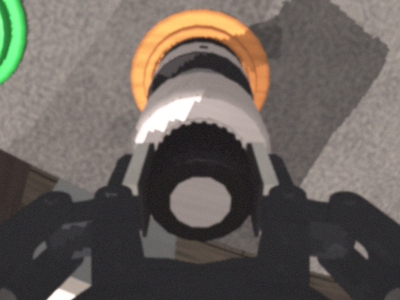

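The cap is held upright. Its top disc is at crop (200,201), and it lines up over the mill in the stand. I'll lower it over the neck.

Request:
{"method": "carry_out", "body": {"moves": [[-0.0009, 0, 0.004, 0, 0.03], [-0.0009, 0, 0.009, 0, 0.03], [-0.0009, 0, 0.014, 0, 0.03], [-0.0009, 0, 0.018, 0, 0.03], [-0.0009, 0, 0.022, 0, 0.03], [-0.0009, 0, 0.025, 0, 0.03], [-0.0009, 0, 0.025, 0, 0.03], [-0.0009, 0, 0.025, 0, 0.03]]}}

```text
clock: 20.95
tcp_pos: [0.4483, -0.0047, 0.294]
orientation: [3.066, 0.683, -0.0]
contact_force: [0.7, -0.7, -1.3]
grip_width: 0.0383
gripper_force: 80.4
```

Request:
{"method": "carry_out", "body": {"moves": [[0, 0, 0.002, 0, 0.03], [0, 0, 0.004, 0, 0.03], [0, 0, 0.006, 0, 0.03], [0, 0, 0.008, 0, 0.03], [0, 0, 0.009, 0, 0.03], [0, 0, 0.01, 0, 0.03], [0, 0, 0.01, 0, 0.03], [0, 0, 0.01, 0, 0.03]]}}

```text
clock: 21.75
tcp_pos: [0.4483, -0.0046, 0.284]
orientation: [-3.066, -0.684, -0.0]
contact_force: [-0.5, -0.6, 0.4]
grip_width: 0.038
gripper_force: 80.4
```

Request:
{"method": "carry_out", "body": {"moves": [[0, 0, 0.001, 0, 0.03], [0, 0, 0.002, 0, 0.03], [0, 0, 0.003, 0, 0.03], [0, 0, 0.004, 0, 0.03], [0, 0, 0.005, 0, 0.03], [0, 0, 0.006, 0, 0.03], [0, 0, 0.006, 0, 0.03], [0, 0, 0.006, 0, 0.03]], "force": 110}}

```text
clock: 22.55
tcp_pos: [0.448, -0.0047, 0.2777]
orientation: [3.066, 0.684, -0.001]
contact_force: [1.2, 0.3, -4.4]
grip_width: 0.0376
gripper_force: 110.5
```

Request:
{"method": "carry_out", "body": {"moves": [[0, 0, 0.001, 0, 0.03], [0, 0, 0.002, 0, 0.03], [0, 0, 0.003, 0, 0.03], [0, 0, 0.004, 0, 0.03], [0, 0, 0.005, 0, 0.03], [0, 0, 0.006, 0, 0.03], [0, 0, 0.006, 0, 0.03], [0, 0, 0.006, 0, 0.03]]}}

```text
clock: 23.35
tcp_pos: [0.4489, -0.0055, 0.2751]
orientation: [-3.062, -0.681, -0.0]
contact_force: [-17.8, 1.2, 57.5]
grip_width: 0.0378
gripper_force: 118.1
```

Clicked and home at TCP z 0.2751. I'll ease off a little and keep pressing.

Request:
{"method": "carry_out", "body": {"moves": [[0, 0, -0.001, 0, 0.03], [0, 0, -0.001, 0, 0.03], [0, 0, -0.001, 0, 0.03], [0, 0, -0.001, 0, 0.03], [0, 0, -0.001, 0, 0.03], [0, 0, -0.001, 0, 0.03], [0, 0, -0.001, 0, 0.03], [0, 0, -0.001, 0, 0.03]]}}

```text
clock: 24.15
tcp_pos: [0.4486, -0.0053, 0.2752]
orientation: [-3.063, -0.682, -0.0]
contact_force: [-12.7, 0.8, 39.4]
grip_width: 0.0376
gripper_force: 114.8
```

Request:
{"method": "carry_out", "body": {"moves": [[0, 0, -0.0005, 0, 0.03], [0, 0, -0.001, 0, 0.03], [0, 0, -0.001, 0, 0.03], [0, 0, -0.001, 0, 0.03], [0, 0, -0.001, 0, 0.03], [0, 0, -0.001, 0, 0.03], [0, 0, -0.001, 0, 0.03], [0, 0, -0.001, 0, 0.03]]}}

```text
clock: 24.95
tcp_pos: [0.4484, -0.005, 0.2752]
orientation: [-3.064, -0.682, 0.001]
contact_force: [-7.2, 1.4, 23.3]
grip_width: 0.0377
gripper_force: 113.6
```

Request:
{"method": "carry_out", "body": {"moves": [[0, 0, -0.001, 0, 0.03], [0, 0, -0.002, 0, 0.03], [0, 0, -0.003, 0, 0.03], [0, 0, -0.0045, 0, 0.03], [0, 0, -0.006, 0, 0.03], [0, 0, -0.008, 0, 0.03], [0, 0, -0.01, 0, 0.03], [0, 0, -0.012, 0, 0.03]]}}

```text
clock: 25.75
tcp_pos: [0.4483, -0.0047, 0.2862]
orientation: [-3.066, -0.684, 0.0]
contact_force: [-0.6, 0.5, -4.4]
grip_width: 0.0379
gripper_force: 110.6
```

Request:
{"method": "carry_out", "body": {"moves": [[0, 0, -0.003, 0, 0.03], [0, 0, -0.006, 0, 0.03], [0, 0, -0.009, 0, 0.03], [0, 0, -0.012, 0, 0.03], [0, 0, -0.015, 0, 0.03], [0, 0, -0.018, 0, 0.03], [0, 0, -0.021, 0, 0.03], [0, 0, -0.024, 0, 0.03]]}}

```text
clock: 26.55
tcp_pos: [0.4483, -0.0047, 0.3102]
orientation: [-3.066, -0.684, 0.0]
contact_force: [0.2, 0.4, -4.6]
grip_width: 0.0375
gripper_force: 110.6
```

Request:
{"method": "carry_out", "body": {"moves": [[0, 0, -0.003, 0, 0.03], [0, 0, -0.006, 0, 0.03], [0, 0, -0.009, 0, 0.03], [0, 0, -0.012, 0, 0.03], [0, 0, -0.015, 0, 0.03], [0, 0, -0.018, 0, 0.03], [0, 0, -0.02, 0, 0.03], [0, 0, -0.021, 0, 0.03]]}}

```text
clock: 27.35
tcp_pos: [0.4483, -0.0046, 0.3312]
orientation: [-3.066, -0.684, -0.0]
contact_force: [0.3, -0.2, -5.5]
grip_width: 0.0375
gripper_force: 110.6
```

Request:
{"method": "carry_out", "body": {"moves": [[0, 0, 0, 0, 0.03], [0, 0, 0, 0, 0.03], [0, 0, 0, 0, 0.03], [0, 0, 0, 0, 0.03], [0, 0, 0, 0, 0.03], [0, 0, 0, 0, 0.03], [0, 0, 0, 0, 0.03], [0, 0, 0, 0, 0.03]]}}

```text
clock: 28.15
tcp_pos: [0.4483, -0.0046, 0.331]
orientation: [-3.066, -0.684, -0.0]
contact_force: [-0.3, 0.2, -5.2]
grip_width: 0.0379
gripper_force: 110.6
```

Run:
```python
from h import *
o=r.get_obs();print(o["tcp_pos"],o["contact_force"],o["qvel"].round(3))
im=r.grab_frame("scene")[:,:,::-1]
cv2.imwrite("pics/s3.png",cv2.resize(im[130:330,200:440],(720,600),interpolation=cv2.INTER_CUBIC))
```

```text
[ 0.44832512 -0.00464724  0.33098867] [-0.34949598  0.21467655 -5.2171036 ] [-0.002 -0.001 -0.001  0.001  0.001  0.    -0.007]
```

View pics/s3.png

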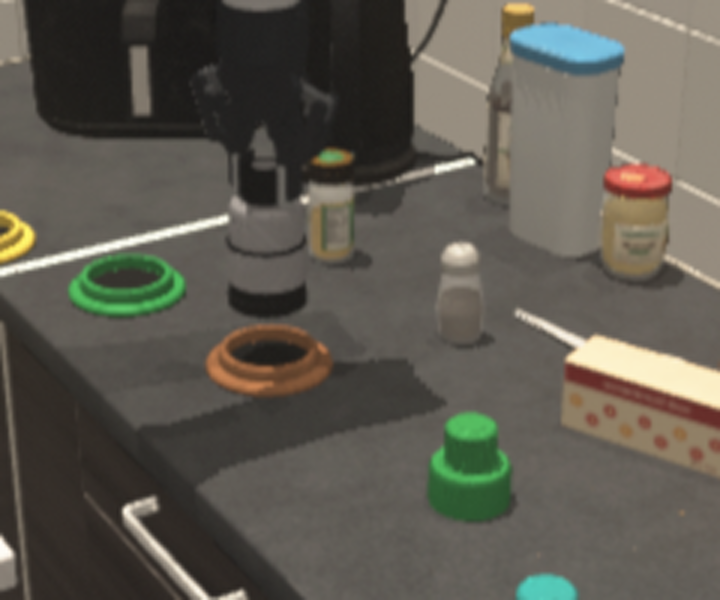

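The mill hangs upright from its cap at (267,250), well above the stand, with the full weight of about 5 N on the tool. The bystanders haven't moved.

```bash
python3 -c "
from bench import r
print(r.hand_in())"
```

```text
the job is handed in; nothing more can be done
None
```

The job is handed in: both batteries are in their bores, the cap clicked on and was pressed home, and the mill hangs upright and still from its cap about 5.5 cm above its place in the stand, with no verdict returned.

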